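# Swap jar and beaker, then set out a cup

### The arm

A 6-joint arm with a two-finger parallel gripper is mounted at the origin on the work surface. World frame = base frame: x ahead of the robot, y to its left, z up, the work surface at z = 0. Lengths are in m, angles in rad, forces in N, time in s.
With the tool pointing down it reaches from about 0.375 to 0.9 m from the base axis. Payload 3.1 kg.
Tool frame: the origin (TCP) lies at the very end of the fingers, on their centre line; the grasp point (between the pads) lies 19 mm behind it; z points along the fingers, y is the direction in which the jaws open and shut (so a half turn about z gives the same grasp; the last joint's range is limited). The gripper opens to 85 mm and grips with 20 to 120 N. Pads are 22 mm wide; open, the fingers measure 114 mm over their backs; the gripper's body (76 mm by 85 mm) begins 54 mm behind the grasp point. The pads swing forward as they close: fully open they stand 13 mm farther back than shut.
Start: joints at [-1.375, 0.527, 1.433, -0, 1.181, -0.178], TCP at [0.228, -0.582, 0.231] pointing down, gripper open.
Joint ranges: [-3.08, 3.08], [-0.75, 2.2], [0.22, 2.44], [-1.43, 4.57], [0, 2.65], [-2.85, 2.85]. Speed limits (rad/s): [2.79, 2.79, 3.14, 3.14, 3.14, 3.14].

### API

Orientations are given as a unit quaternion [x, y, z, w].
In Python, from station import manip gives the robot as it stands.
- The arm moves only by the tool send_rows, never from a script. Its argument "motion" is a list of rows, each an object with "gripper": the finger opening in mm, from 0 to 85.4; "travel": the shift along the tool's x, y, z in mm, a list of three; "rotation": the turn, a rotation vector about the tool's x, y, z in degrees, a list of three. In form: [{"gripper": gripper, "travel": [x, y, z], "rotation": [ax, ay, az]}, ...]. A call has 1 to 12 rows; each row shifts and turns the commanded pose from where the row before left it, along the tool's axes as they then stand; what a row does not reach is not made up. A row lasts 1/12 s, in which the tool goes at most 41.7 mm and 7.16 degrees, less where a joint would pass 70% of its speed; a pose out of reach is approached as far as the arm can. A call is refused whole if a number of a shift passes 41.7 or a number of a turn 7.16, either way. A call with a gripper value outside its range is refused whole. The fingers move at their own pace and stop on an object; "newtons" is the grip in N (left out, the last holds). Time passes only in rows, so rows that do not move let the fingers close. It gives the time, the measured TCP pose, the force and the opening at its end, in the units of the state.
- manip.sense(): the state, without advancing time (a new reading comes with each control period).
- manip.snapshot(name): name is "scene" or "side" or "wrist"; returns the picture (420x560x3 uint8, red, green, blue); there is no depth.
- manip.calibration(name): a dict with "fx", "fy", "cx", "cy" (pixels), "k1" (the pictures are not rectified: a ray, as slopes to the right and down, at radius r is drawn at 1 + k1 r^2 times it, then the intrinsics apply), "cam_to_world" (4x4, takes a point from camera to world coordinates). Camera axes: x right, y down, z forward; pixel columns grow to the right and rows downward; lengths in m; the calibration is good to about 2 mm. A picture is of the moment at which its call begins: read the wrist's pose just before it. calibration takes no time and is no camera call; for the wrist camera it gives the pose at the moment of the call.
- manip.sign_off(): hands the job in, once; it reports no verdict.
The state is a dict: "t": time; "q": joint angles; "qd": joint speeds; "tau": joint torques, N m; "tcp_pos": TCP position; "tool_rot": TCP orientation; "force": force on the tool from outside, world axes, zero at the start; "ft_torque": the same for the moment, N m; "finger_gap": opening from 0.0 (shut) to 1.0 (fully open).
Only numpy, scipy, OpenCV 4.12 (cv2) and the standard library are available. Lean on these libraries where they do the work, as an engineer would, in place of code of your own. Each camera call takes 0.05 s, during which the arm holds its last target. There are 200 camera calls.

### The job

The lidded sample jar and the beaker stand on the wrong instruments: make them change places through the empty cork mat, so that the jar ends in the middle of the balance pan and the beaker in the middle of the stirrer's top plate. Then, when the mat is free again, take only the top cup off the nested stack of two and stand it in the middle of the mat. Set everything down upright and gently, without dropping it; leave the lower cup standing where it is and do not disturb the tip box, the wash bottle or the tube rack.

Things in the scene. Friction and masses are not known exactly. Their poses are not given: they have to be found in the camera images.
- jar_center (a point): Squat closed jar of amber glass with a paper band and a black screw cap, 75 mm high, 0.22 kg: round body 58 mm across up to 53 mm height, cap 52 mm across from 59 mm up. The point is on its axis at half height (37.5 mm above its underside); z is up along the axis. It stands on the stirrer plate at the start. Grip it round the body.
- beaker_center (a point): Open white plastic beaker, straight and round, 62 mm across, 72 mm high, wall 3 mm, 0.12 kg, with a small spout on the rim and a stirring bar fixed in the bottom. The point is on its axis at half height (36 mm above its underside); z is up along the axis. It stands on the balance pan at the start.
- top_cup_center (a point): Top one of two alike steel stacking cups (see the lower cup), 62 mm high, 0.09 kg. Its foot is hidden in the lower cup and its shoulder rests on that cup's rim: only its straight upper 36 mm, 60 mm across, shows. Fingers reaching below its shoulder would grip both cups. It lifts straight out; raise it over 30 mm to clear. The point is on its axis 31 mm above its underside, 5 mm above its shoulder; z up.
- lower_cup_center (a point): Lower cup of the stack, loose on the bench top, its rim 62 mm above the bench. Each cup has a solid foot 50 mm across and 26 mm high, then a shoulder and a straight upper part 60 mm across, wall 3.5 mm; nested, there is about 1.5 mm play all round. The point is on its axis 31 mm above its underside; z up. It stays where it is.
- balance_pan (a point): Centre of the top face of the balance's round steel pan, 110 mm across, 70 mm above the bench, rigid. The balance is white, 150 mm wide (y), its housing reaching 128 mm before the point (its -x, with a black display) and 75 mm beyond; fixed. z is up.
- stirrer_plate (a point): Centre of the top face of the magnetic stirrer's square white ceramic plate, 120 x 120 mm, 65 mm above the bench. The grey housing is 130 mm wide (y), reaching 110 mm before the point (its -x, with two black knobs) and 65 mm beyond; fixed. z is up.
- mat_top (a point): Centre of the top face of a square cork mat, 110 x 110 mm, 4 mm thick, fixed on the bench, empty at the start. z is up.
- tip_box_center (a point): Bystander: pipette tip box, grey with a clear lid, 85 x 122 mm, 65 mm high, at the back of the bench. The point is at its middle.
- wash_bottle_center (a point): Bystander: white plastic wash bottle, 68 mm across, 158 mm high, with a bent spout tube rising to 190 mm, at the back of the bench. The point is on its axis at 79 mm height.
- tube_rack_center (a point): Bystander: small white rack with six capped tubes, 100 x 70 mm, 68 mm high, at the back of the bench. The point is at its middle.
Mind the look-alikes: they are no part of the job. What is shaped like the part that bears top_cup_center but pink or turquoise is not meant.

How it is judged:
On the way, in this order (a step that is already met when the one before it is completed fails the run):
1. the jar or the beaker is parked upright on the cork mat, the top cup still in the stack (horizontal distance between top_cup_center and lower_cup_center below 0.008 m and z of top_cup_center in the frame of lower_cup_center below 0.042 m and ((horizontal distance between jar_center and mat_top below 0.04 m and z of jar_center in the frame of mat_top between 0.0315 and 0.0435 m and angle between jar_center's own z axis and vertical below 0.1 rad) or (horizontal distance between beaker_center and mat_top below 0.04 m and z of beaker_center in the frame of mat_top between 0.03 and 0.042 m and angle between beaker_center's own z axis and vertical below 0.1 rad))), for 0.2 s.
2. the jar stands on the balance pan and the beaker on the stirrer plate, the top cup still in the stack (horizontal distance between jar_center and balance_pan below 0.015 m and z of jar_center in the frame of balance_pan between 0.0315 and 0.0435 m and angle between each of jar_center, beaker_center's own z axis and vertical below 0.1 rad and horizontal distance between beaker_center and stirrer_plate below 0.015 m and z of beaker_center in the frame of stirrer_plate between 0.03 and 0.042 m and horizontal distance between top_cup_center and lower_cup_center below 0.008 m and z of top_cup_center in the frame of lower_cup_center below 0.042 m), for 0.2 s.
3. the top cup stands on the mat (horizontal distance between top_cup_center and mat_top below 0.015 m and z of top_cup_center in the frame of mat_top between 0.025 and 0.037 m and angle between top_cup_center's own z axis and vertical below 0.1 rad), for 0.2 s.
At the end, for the whole second after the job is handed in: The jar stands within 15 mm of the middle of the balance pan, the beaker within 15 mm of the middle of the stirrer plate and the top cup within 15 mm of the middle of the mat, each resting on it (height within 6 mm), upright within 0.1 rad, and at rest (all of step 3 and horizontal distance between jar_center and balance_pan below 0.015 m and z of jar_center in the frame of balance_pan between 0.0315 and 0.0435 m and angle between each of jar_center, beaker_center's own z axis and vertical below 0.1 rad and horizontal distance between beaker_center and stirrer_plate below 0.015 m and z of beaker_center in the frame of stirrer_plate between 0.03 and 0.042 m and linear speed of each of jar, beaker, top_cup below 0.02 m/s); the robot touches nothing.
It fails at once if the lower cup moved more than 20 mm or tipped beyond 0.3 rad (distance of lower_cup_center from where it was at the start of the episode above 0.02 m or angle between lower_cup_center's own z axis and vertical above 0.3 rad).
It fails at once if the jar or the beaker tipped beyond 0.6 rad (angle between any of jar_center, beaker_center's own z axis and vertical above 0.6 rad).
It fails at once if the jar, the beaker or the top cup was dropped (falling from more than about 15 mm, not held) ((linear speed of jar above 0.55 m/s and contact force between the fingers and jar below 0.05 N) or (linear speed of beaker above 0.55 m/s and contact force between the fingers and beaker below 0.05 N) or (linear speed of top_cup above 0.55 m/s and contact force between the fingers and top_cup below 0.05 N)).
It fails at once if the tip box, wash bottle or tube rack moved more than 20 mm (distance of any of tip_box_center, wash_bottle_center, tube_rack_center from where it was at the start of the episode above 0.02 m).
It also fails if it takes over 131 s, if anything falls off the work surface, if the arm or the gripper's body presses on something with over 40 N, if the wrist force passes 120 N, or if a joint passes its speed limit or range.

## Working session

There is one attempt and no reset: what is moved stays moved. The work goes in short steps, Python scripts to look and compute and a tool call to move; the robot and the scene stay as the last step left them, time stands still between calls to the robot, and variables do not carry over. Pictures are saved under pics/ and viewed, about 12 in all and at most 16, crops included, and the job is handed in when it is done.

Besides the shell and the picture viewer there is one more tool, called in YAML: its name, and indented under it one key for each argument. send_rows: Moves the arm, as the interface text tells. Its arguments: {"type":"object","properties":{"motion":{"type":"array","items":{"type":"object","properties":{"gripper":{"type":"number"},"travel":{"type":"array","items":{"type":"number"}},"rotation":{"type":"array","items":{"type":"number"}}}}},"newtons":{"type":"number"}},"required":["motion"]}

```bash
mkdir -p pics; ls
python3 - <<'E'
from station import manip
import cv2,json,numpy as np
s=manip.sense(); print(s)
for n in("scene","side"):
    c=manip.calibration(n); print(n,{k:(np.round(v,4).tolist()) for k,v in c.items()})
    cv2.imwrite(f"pics/{n}0.png",cv2.resize(manip.snapshot(n)[:,:,::-1],(800,600),interpolation=cv2.INTER_CUBIC))
c=manip.calibration("wrist");print({k:(np.round(v,4).tolist()) for k,v in c.items()})
E
```

```text
pics
{'t': 0.0, 'q': array([-1.37550175e+00,  5.28500711e-01,  1.43390332e+00, -7.53779415e-06,
        1.18140373e+00, -1.78469362e-01]), 'qd': array([ 7.55367991e-04, -9.55658463e-04,  7.90415653e-04,  4.65275642e-04,
        1.60451598e-03,  6.84814140e-05]), 'tau': array([ 8.51976420e-04, -4.42348909e+01, -1.78023040e+01,  3.19934065e-05,
        8.36630148e-03,  5.92962948e-06]), 'tcp_pos': array([ 0.22810269, -0.5811154 ,  0.23031208]), 'tool_rot': array([ 9.82587460e-01,  1.85797356e-01, -1.28023251e-05, -1.10748237e-03]), 'force': array([0.84479452, 0.71993748, 0.46089001]), 'ft_torque': array([0.01160903, 0.00301339, 0.00663155]), 'finger_gap': 1.001415936782203}
scene {'fx': 392.8572, 'fy': 392.8572, 'cx': 277.2877, 'cy': 209.5285, 'k1': -0.071, 'cam_to_world': [[-0.7642, 0.4854, -0.4246, 1.0217], [0.6449, 0.5807, -0.4968, 0.6536], [0.0054, -0.6535, -0.7569, 0.9702], [0.0, 0.0, 0.0, 1.0]]}
side {'fx': 387.2891, 'fy': 387.2891, 'cx': 276.9771, 'cy': 210.3581, 'k1': -0.0225, 'cam_to_world': [[-0.9993, -0.0198, 0.0312, 0.5011], [-0.037, 0.5106, -0.859, 0.8132], [0.0011, -0.8596, -0.511, 0.5463], [0.0, 0.0, 0.0, 1.0]]}
{'fx': 290.6795, 'fy': 290.6795, 'cx': 280.7658, 'cy': 209.3617, 'k1': -0.0116, 'cam_to_world': [[0.3655, -0.8902, -0.2719, 0.2973], [-0.9308, -0.35, -0.1052, -0.5545], [-0.0015, 0.2915, -0.9566, 0.3731], [0.0, 0.0, 0.0, 1.0]]}
```

View pics/scene0.png

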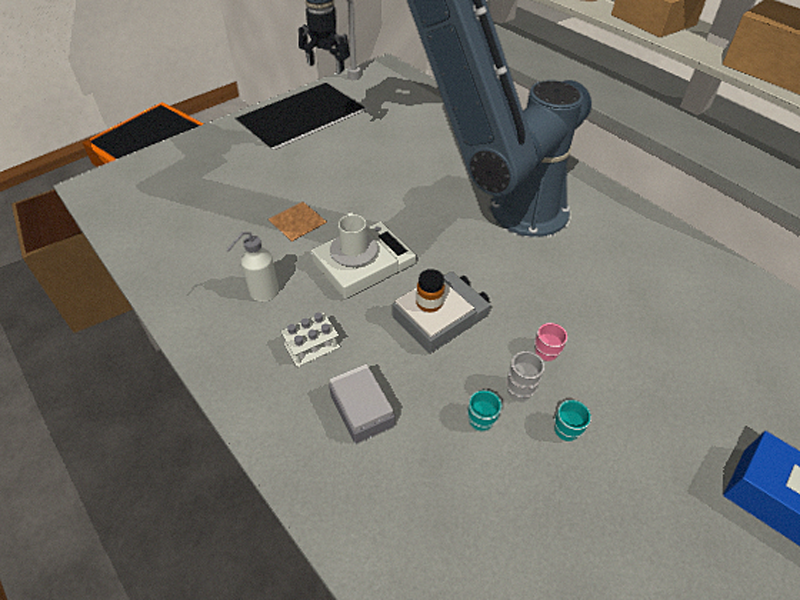

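View pics/side0.png

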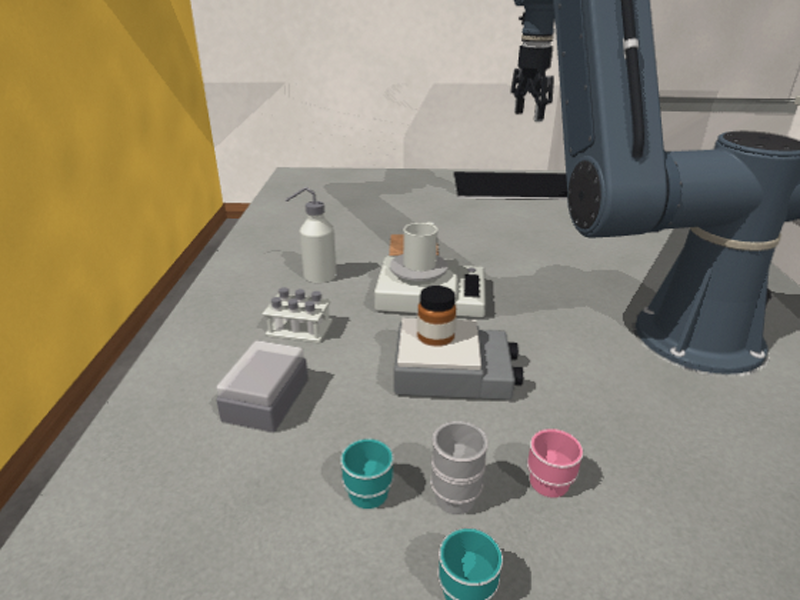

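The scene shows the mat (297,220), the beaker on the balance (352,235), the jar on the stirrer (430,290), the tip box (362,400), the rack (310,338) and the bottle (260,270). Candidates for the cup are steel nested (525,375), pink (550,340), turquoise (485,410) and turquoise (572,420). Only the steel double stack fits. I'll enlarge to measure and confirm.

```bash
cat > h.py <<'E'
from station import manip
import cv2,numpy as np
def crop(img,x0,y0,w,h,k,name):
    c=cv2.resize(np.ascontiguousarray(img[y0:y0+h,x0:x0+w,::-1]),None,fx=k,fy=k,interpolation=cv2.INTER_CUBIC)
    cv2.imwrite("pics/"+name,c)
def K(c): return np.array([[c["fx"],0,c["cx"]],[0,c["fy"],c["cy"]],[0,0,1]],float)
def xy(c,u,v,z):
    "world point at height z seen at pixel u,v"
    p=np.array([(u-c["cx"])/c["fx"],(v-c["cy"])/c["fy"]]); s=p.copy()
    for _ in range(20): s=p/(1+c["k1"]*(s@s))
    T=np.array(c["cam_to_world"]); d=T[:3,:3]@[s[0],s[1],1]; o=T[:3,3]
    return (o+d*(z-o[2])/d[2])
def proj(c,P):
    T=np.linalg.inv(np.array(c["cam_to_world"])); q=(T[:3,:3]@np.asarray(P,float).T).T+T[:3,3]
    s=q[:,:2]/q[:,2:]; s=s*(1+c["k1"]*(s**2).sum(1,keepdims=True))
    return s*[c["fx"],c["fy"]]+[c["cx"],c["cy"]]
def circ(x,y,z,r,n=60):
    a=np.linspace(0,2*np.pi,n); return np.c_[x+r*np.cos(a),y+r*np.sin(a),np.full(n,z)]
E
python3 - <<'E'
from h import *
s=manip.snapshot("scene"); d=manip.snapshot("side")
np.save("scene0.npy",s); np.save("side0.npy",d)
crop(s,180,130,240,180,3.3,"c1.png"); crop(d,200,150,200,150,4,"c2.png")
E
```

```text
(no output)
```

View pics/c1.png

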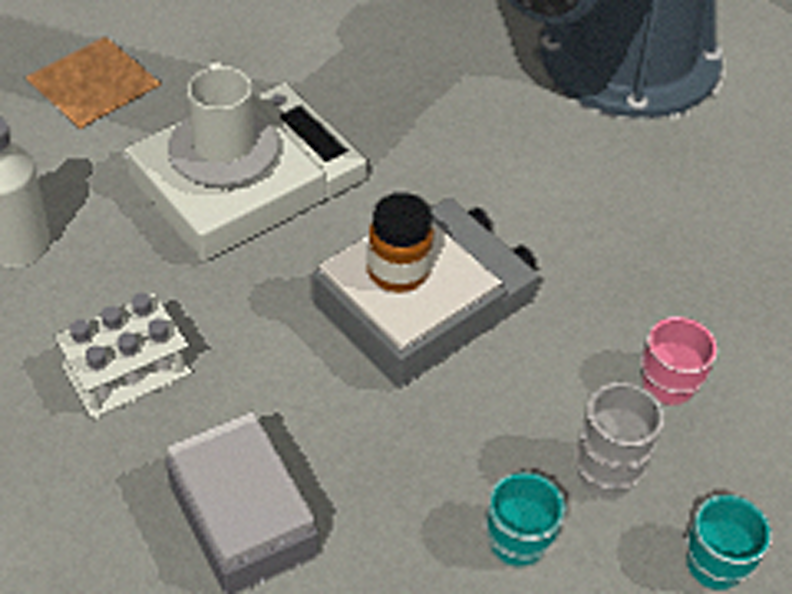

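View pics/c2.png

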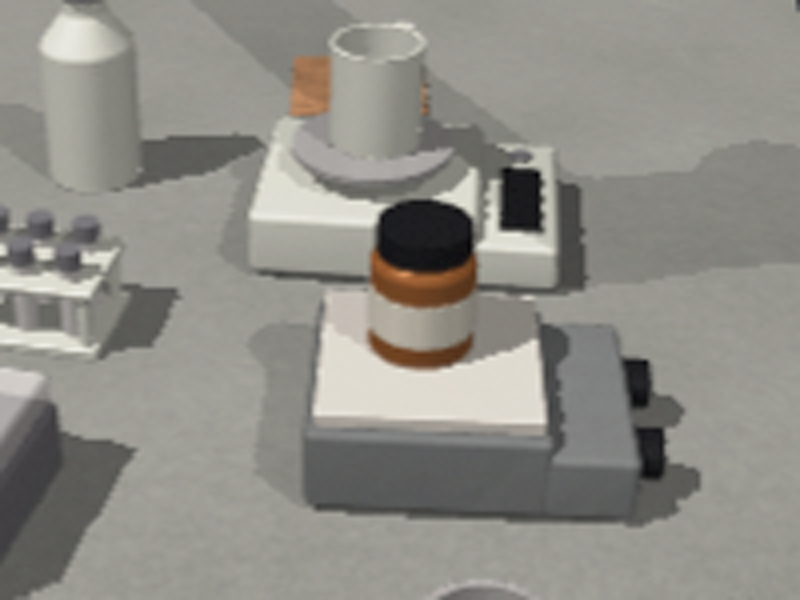

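Stack confirmed: the steel rim at crop (624,412) sits over a second steel band below it at (615,470). The pink and turquoise cups are single. Next I'll fit positions from rim and plate extents in both views.

```bash
cat > fit.py <<'E'
from h import *
from scipy.optimize import least_squares
C={n:manip.calibration(n) for n in("scene","side")}
S=lambda u,v:(u/3.3+180-.35,v/3.3+130-.35)
D=lambda u,v:(u/4+200-.375,v/4+150-.375)
D8=lambda u,v:(u*.7-.15,v*.7-.15)
def fitc(z,r,obs,x0):
    # obs: (cam, {'l','r','t','b': px})
    def f(p):
        e=[]
        for cam,o in obs:
            q=proj(C[cam],circ(p[0],p[1],z,r,180)); m=dict(l=q[:,0].min(),r=q[:,0].max(),t=q[:,1].min(),b=q[:,1].max())
            e+=[m[k]-o[k] for k in o]
        return np.array(e)
    s=least_squares(f,x0); return s.x,s.fun
def E(T,l=None,r=None,t=None,b=None):
    o={}
    if l is not None:o['l']=T(l,0)[0]
    if r is not None:o['r']=T(r,0)[0]
    if t is not None:o['t']=T(0,t)[1]
    if b is not None:o['b']=T(0,b)[1]
    return o
E
python3 - <<'E'
from fit import *
np.set_printoptions(precision=4,suppress=True)
def both(n,z,r,a,b):
    for ob in ([("scene",a)],[("side",b)],[("scene",a),("side",b)]):
        x,e=fitc(z,r,ob,[.5,0.]); print(n,x,np.round(e,1))
both("beaker",.142,.031,E(S,187,252,67,109),E(D,329,427,24,62))
both("jar",.14,.026,E(S,373,434,193,None),E(D,380,474,200,None))
both("pan",.07,.055,E(S,168,283,None,187),E(D,288,464,None,196))
both("cup",.098,.030,E(S,585,663,383,442),E(D8,431,488,423,462))
print("mat");
m=np.array([xy(C["scene"],*S(*p),.004) for p in((105,38),(160,82),(82,126),(27,80))]);print(m,m.mean(0), np.linalg.norm(np.diff(m,axis=0),axis=1))
print("stir scene",*[xy(C["scene"],*S(*p),.065) for p in((319,268),(402,348),(504,284))])
print("stir side",*[xy(C["side"],*D(*p),.065) for p in((324,292),(314,422),(547,430),(537,296))])
print("bottle",xy(C["scene"],*S(25,262),0),xy(C["side"],*D(92,187),0))
print("rack",*[xy(C["scene"],*S(*p),.05) for p in((57,337),(85,392),(188,348),(160,300))])
print("tip",*[xy(C["scene"],*S(*p),.065) for p in((168,448),(228,560),(318,520),(252,415))])
print("bal front scene",*[xy(C["scene"],*S(*p),.055) for p in((125,152),(205,245),(325,180))])
E
```

```text
beaker [ 0.4889 -0.1233] [ 0.  -0.  -0.2  0.2]
beaker [ 0.4906 -0.1242] [ 0.4 -0.4  0.   0. ]
beaker [ 0.49   -0.1232] [-0.2 -0.3 -0.   0.3  0.6 -0.1  0.2  0.2]
jar [0.4646 0.1108] [ 0.2 -0.2  0. ]
jar [0.4651 0.1081] [-0.7  0.7 -0.1]
jar [0.465  0.1102] [ 0.  -0.5 -0.  -0.6  0.8  0.4]
pan [ 0.492  -0.1157] [ 0.7 -0.7  0.1]
pan [ 0.4903 -0.1013] [ 1.3 -1.3  0.2]
pan [ 0.4914 -0.1121] [ 1.4  0.2  0.6  1.  -1.9 -1.8]
cup [0.4468 0.3604] [ 0.6 -0.6 -0.3  0.3]
cup [0.4467 0.3633] [ 1.  -1.  -0.1  0.2]
cup [0.4467 0.3622] [ 1.1 -0.1  0.1  0.7  0.9 -1.1 -0.6 -0.4]
mat
[[ 0.4499 -0.4076  0.004 ]
 [ 0.4456 -0.3032  0.004 ]
 [ 0.5525 -0.299   0.004 ]
 [ 0.5585 -0.4028  0.004 ]] [ 0.5016 -0.3532  0.004 ] [0.1045 0.1069 0.104 ]
stir scene [0.5195 0.0615 0.065 ] [0.5232 0.1786 0.065 ] [0.4024 0.1845 0.065 ]
stir side [0.5201 0.0591 0.065 ] [0.5216 0.1822 0.065 ] [0.4036 0.1844 0.065 ] [0.3975 0.0586 0.065 ]
bottle [ 0.7022 -0.174   0.    ] [ 0.6971 -0.1795  0.    ]
rack [ 0.7437 -0.0365  0.05  ] [0.7576 0.03   0.05  ] [0.6607 0.0487 0.05  ] [ 0.6478 -0.0121  0.05  ]
tip [0.7405 0.1312 0.065 ] [0.7648 0.2439 0.065 ] [0.6889 0.2617 0.065 ] [0.6672 0.1498 0.065 ]
bal front scene [ 0.5649 -0.1885  0.055 ] [ 0.5782 -0.036   0.055 ] [ 0.4357 -0.0289  0.055 ]
```

send_rows:
  motion:
    - {"gripper": 85,"travel": [0,0,0],"rotation": [0,0,7.1]}
    - {"gripper": 85,"travel": [0,0,0],"rotation": [0,0,7.1]}
    - {"gripper": 85,"travel": [0,0,0],"rotation": [0,0,7.1]}
    - {"gripper": 85,"travel": [25,-33,-2],"rotation": [0,0,0]}
    - {"gripper": 85,"travel": [25,-33,-2],"rotation": [0,0,0]}
    - {"gripper": 85,"travel": [25,-33,-2],"rotation": [0,0,0]}
    - {"gripper": 85,"travel": [25,-33,-2],"rotation": [0,0,0]}
    - {"gripper": 85,"travel": [25,-33,-2],"rotation": [0,0,0]}
    - {"gripper": 85,"travel": [25,-33,-2],"rotation": [0,0,0]}
    - {"gripper": 85,"travel": [25,-33,-2],"rotation": [0,0,0]}
    - {"gripper": 85,"travel": [25,-33,-2],"rotation": [0,0,0]}
    - {"gripper": 85,"travel": [25,-33,-2],"rotation": [0,0,0]}
  newtons: 30

```text
t: 1.2
tcp_pos: [0.4534, -0.2825, 0.2494]
tool_rot: [1.0, 0.001, 0.0, -0.0]
force: [1.1, -0.4, 0.9]
finger_gap: 0.998
```

send_rows:
  motion:
    - {"gripper": 85,"travel": [20,-20,0],"rotation": [0,0,0]}
    - {"gripper": 85,"travel": [10,-12,0],"rotation": [0,0,0]}
    - {"gripper": 85,"travel": [0,0,0],"rotation": [0,0,0]}
    - {"gripper": 85,"travel": [0,0,0],"rotation": [0,0,0]}

```text
t: 1.53
tcp_pos: [0.4828, -0.2516, 0.2492]
tool_rot: [1.0, 0.002, -0.0, 0.0]
force: [0.4, -0.4, -0.1]
finger_gap: 0.994
```

```bash
cat > w.py <<'E'
import sys
from h import *
from scipy.spatial.transform import Rotation as R
c=manip.calibration("wrist"); im=manip.snapshot("wrist"); n=sys.argv[1]
np.save(n+".npy",im); np.savez(n+"_c.npz",**c)
cv2.imwrite(f"pics/{n}.png",cv2.resize(im[:,:,::-1],(800,600),interpolation=cv2.INTER_CUBIC))
s=manip.sense(); print(s["t"],s["tcp_pos"],s["tool_rot"],s["q"].round(2),s["force"].round(1))
E
python3 w.py w1
```

```text
1.5833 [ 0.48230558 -0.25239061  0.24916197] [ 9.99998954e-01  1.40275310e-03 -3.24047879e-04  1.35821670e-04] [-0.69  0.4   1.61 -0.    1.13  0.88] [ 0.5 -0.5 -0.1]
```

View pics/w1.png

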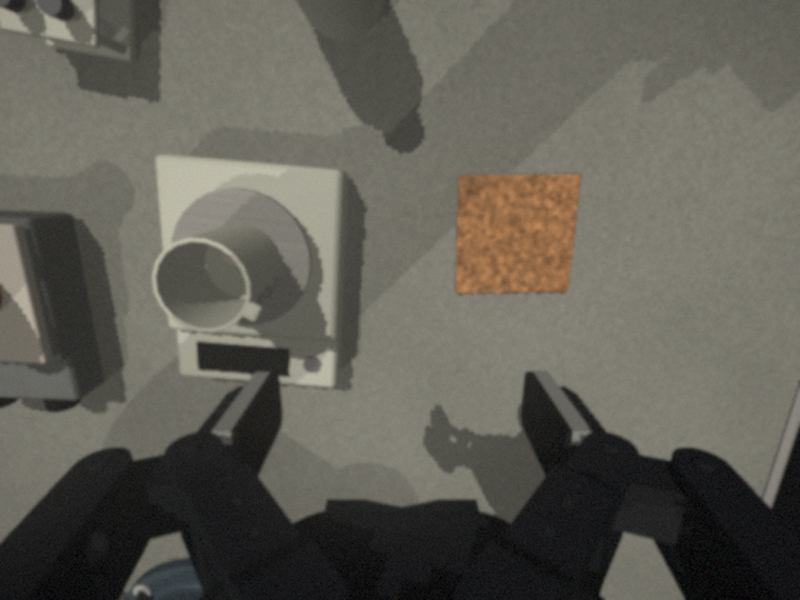

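Wrist view shows the pan ellipse spanning (171..310, 187..325), the beaker rim (152..250, 237..331) with its spout at (256,312), and mat corners (459,175), (579,174), (567,293), (457,293).

Run:
```python
from fit import *
np.set_printoptions(precision=4,suppress=True)
C["w"]=dict(np.load("w1_c.npz"))
print("pan",*fitc(.07,.055,[("w",E(D8,171,310,187,325))],[.5,-.1]))
print("panw",*fitc(.07,.055,[("w",E(D8,171,310,187,325)),("scene",E(S,168,283,None,187))],[.5,-.1]))
print("beaker",*fitc(.142,.031,[("w",E(D8,152,250,237,331))],[.5,-.1]))
m=np.array([xy(C["w"],*D8(*p),.004) for p in((459,175),(579,174),(567,293),(457,293))]);print(m,m.mean(0))
print("bal",*[xy(C["w"],*D8(*p),.055) for p in((156,155),(343,170),(335,387))])
```

```text
pan [ 0.4911 -0.1253] [-0.362   0.363   0.1462 -0.1379]
panw [ 0.4908 -0.1248] [-0.8044 -0.1071  0.463   0.1217 -0.6709 -2.1113 -1.6775]
beaker [ 0.489 -0.127] [-0.6305  0.63   -0.6327  0.7761]
[[ 0.5553 -0.3033  0.004 ]
 [ 0.5568 -0.411   0.004 ]
 [ 0.4458 -0.4135  0.004 ]
 [ 0.4453 -0.3063  0.004 ]] [ 0.5008 -0.3585  0.004 ]
bal [ 0.5695 -0.0626  0.055 ] [ 0.5588 -0.2064  0.055 ] [ 0.3707 -0.1923  0.055 ]
```

send_rows:
  motion:
    - {"gripper": 85,"travel": [1.8,-32,10],"rotation": [0,0,0]}
    - {"gripper": 85,"travel": [1.8,-32,10],"rotation": [0,0,0]}
    - {"gripper": 85,"travel": [1.8,-32,10],"rotation": [0,0,0]}
    - {"gripper": 85,"travel": [1.8,-32,10],"rotation": [0,0,0]}
    - {"gripper": 85,"travel": [0,0,10],"rotation": [0,0,0]}
    - {"gripper": 85,"travel": [0,0,20],"rotation": [0,0,0]}
    - {"gripper": 85,"travel": [0,0,25],"rotation": [0,0,0]}
    - {"gripper": 85,"travel": [0,0,25],"rotation": [0,0,0]}
    - {"gripper": 85,"travel": [0,0,20],"rotation": [0,0,0]}
    - {"gripper": 85,"travel": [0,0,15],"rotation": [0,0,0]}
    - {"gripper": 85,"travel": [0,0,6],"rotation": [0,0,0]}
    - {"gripper": 85,"travel": [0,0,0],"rotation": [0,0,0]}

```text
t: 2.58
tcp_pos: [0.4883, -0.1251, 0.087]
tool_rot: [1.0, -0.0, -0.001, -0.001]
force: [-0.2, -0.4, 0.7]
finger_gap: 0.998
```

```bash
python3 w.py w2
```

```text
2.6333 [ 0.48905544 -0.12524089  0.08799932] [ 9.99999823e-01  1.76704933e-04 -5.33000007e-04 -1.95435819e-04] [-0.47  0.6   1.85 -0.    0.69  1.1 ] [-0.5  0.1 -0.2]
```

View pics/w2.png

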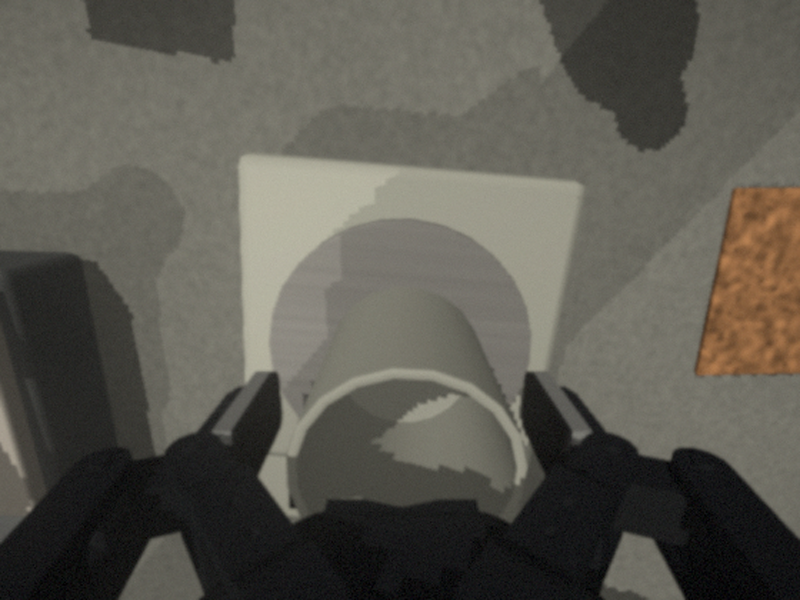

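The beaker sits between the fingers: rim 288..527, pads at 280 and 524, pan 271..530 with its top at 218. Close.

send_rows:
  motion:
    - {"gripper": 50,"travel": [0,0,0],"rotation": [0,0,0]}
    - {"gripper": 50,"travel": [0,0,0],"rotation": [0,0,0]}
    - {"gripper": 50,"travel": [0,0,0],"rotation": [0,0,0]}
    - {"gripper": 50,"travel": [0,0,0],"rotation": [0,0,0]}
    - {"gripper": 50,"travel": [0,0,0],"rotation": [0,0,0]}
    - {"gripper": 50,"travel": [0,0,0],"rotation": [0,0,0]}
    - {"gripper": 50,"travel": [0,0,0],"rotation": [0,0,0]}
    - {"gripper": 50,"travel": [0,0,0],"rotation": [0,0,0]}
  newtons: 30

```text
t: 3.3
tcp_pos: [0.4903, -0.125, 0.0897]
tool_rot: [1.0, 0.001, 0.001, 0.001]
force: [-1.1, -1.8, 6.5]
finger_gap: 0.718
```

```bash
python3 w.py w3
python3 - <<'E'
from fit import *
np.set_printoptions(precision=4,suppress=True)
C["w"]=dict(np.load("w2_c.npz"))
print("pan",*fitc(.07,.055,[("w",E(D8,271,530,218,None))],[.5,-.1]))
print("beaker",*fitc(.142,.031,[("w",E(D8,288,527,368,None))],[.5,-.1]))
print(xy(C["w"],*D8(737,187),.004),xy(C["w"],*D8(696,375),.004))
E
```

```text
3.35 [ 0.49033287 -0.12499397  0.08965176] [9.99998212e-01 1.14246353e-03 1.21813767e-03 8.86835463e-04] [-0.47  0.6   1.85 -0.    0.69  1.1 ] [-2.1 -1.5  6.9]
pan [ 0.491  -0.1251] [-1.7457  1.7431  0.2968]
beaker [ 0.4883 -0.1271] [-1.7828  1.7814  0.3217]
[ 0.5557 -0.3026  0.004 ] [ 0.4457 -0.3038  0.004 ]
```

send_rows:
  motion:
    - {"gripper": 50,"travel": [0,0,-10],"rotation": [0,0,0]}
    - {"gripper": 50,"travel": [0,0,-20],"rotation": [0,0,0]}
    - {"gripper": 50,"travel": [0,0,-20],"rotation": [0,0,0]}
    - {"gripper": 50,"travel": [1,20,0],"rotation": [0,0,0]}
    - {"gripper": 50,"travel": [2,34,0],"rotation": [0,0,0]}
    - {"gripper": 50,"travel": [2,38,0],"rotation": [0,0,0]}
    - {"gripper": 50,"travel": [2,38,0],"rotation": [0,0,0]}
    - {"gripper": 50,"travel": [2,38,0],"rotation": [0,0,0]}
    - {"gripper": 50,"travel": [1,34,0],"rotation": [0,0,0]}
    - {"gripper": 50,"travel": [1,20,0],"rotation": [0,0,0]}
    - {"gripper": 50,"travel": [0,9,0],"rotation": [0,0,0]}
    - {"gripper": 50,"travel": [0,0,0],"rotation": [0,0,0]}

```text
t: 4.35
tcp_pos: [0.5009, -0.3571, 0.1386]
tool_rot: [1.0, -0.0, 0.0, 0.0]
force: [0.1, 0.0, -1.1]
finger_gap: 0.716
```

send_rows:
  motion:
    - {"gripper": 50,"travel": [0,0,10],"rotation": [0,0,0]}
    - {"gripper": 50,"travel": [0,0,20],"rotation": [0,0,0]}
    - {"gripper": 50,"travel": [0,0,25],"rotation": [0,0,0]}
    - {"gripper": 50,"travel": [0,0,20],"rotation": [0,0,0]}
    - {"gripper": 50,"travel": [0,0,14],"rotation": [0,0,0]}
    - {"gripper": 50,"travel": [0,0,10],"rotation": [0,0,0]}
    - {"gripper": 50,"travel": [0,0,6],"rotation": [0,0,0]}
    - {"gripper": 50,"travel": [0,0,4],"rotation": [0,0,0]}
    - {"gripper": 50,"travel": [0,0,3],"rotation": [0,0,0]}
    - {"gripper": 50,"travel": [0,0,2],"rotation": [0,0,0]}
    - {"gripper": 50,"travel": [0,0,0],"rotation": [0,0,0]}

```text
t: 5.27
tcp_pos: [0.5012, -0.3553, 0.0246]
tool_rot: [1.0, 0.001, 0.0, 0.0]
force: [-0.1, -0.6, -0.9]
finger_gap: 0.712
```

send_rows:
  motion:
    - {"gripper": 50,"travel": [0,0,1],"rotation": [0,0,0]}
    - {"gripper": 50,"travel": [0,0,1],"rotation": [0,0,0]}
    - {"gripper": 50,"travel": [0,0,0],"rotation": [0,0,0]}

```text
t: 5.52
tcp_pos: [0.5013, -0.3557, 0.0237]
tool_rot: [1.0, 0.001, 0.001, 0.001]
force: [-0.8, 0.2, 4.3]
finger_gap: 0.716
```

send_rows:
  motion:
    - {"gripper": 85,"travel": [0,0,0],"rotation": [0,0,0]}
    - {"gripper": 85,"travel": [0,0,0],"rotation": [0,0,0]}
    - {"gripper": 85,"travel": [0,0,0],"rotation": [0,0,0]}
    - {"gripper": 85,"travel": [0,0,0],"rotation": [0,0,0]}
    - {"gripper": 85,"travel": [0,0,0],"rotation": [0,0,0]}
    - {"gripper": 85,"travel": [0,0,-10],"rotation": [0,0,0]}
    - {"gripper": 85,"travel": [0,0,-25],"rotation": [0,0,0]}
    - {"gripper": 85,"travel": [0,0,-35],"rotation": [0,0,0]}
    - {"gripper": 85,"travel": [0,0,-40],"rotation": [0,0,0]}
    - {"gripper": 85,"travel": [0,0,-40],"rotation": [0,0,0]}
    - {"gripper": 85,"travel": [0,0,-40],"rotation": [0,0,0]}
    - {"gripper": 85,"travel": [0,-10,-20],"rotation": [0,0,0]}

```text
t: 6.52
tcp_pos: [0.5029, -0.3484, 0.2388]
tool_rot: [1.0, 0.0, 0.004, 0.004]
force: [0.6, -0.8, 0.9]
finger_gap: 0.998
```

send_rows:
  motion:
    - {"gripper": 85,"travel": [-2,-38,0],"rotation": [0,0,0]}
    - {"gripper": 85,"travel": [-3,-39,0],"rotation": [0,0,0]}
    - {"gripper": 85,"travel": [-3,-39,0],"rotation": [0,0,0]}
    - {"gripper": 85,"travel": [-3,-39,0],"rotation": [0,0,0]}
    - {"gripper": 85,"travel": [-3,-39,0],"rotation": [0,0,0]}
    - {"gripper": 85,"travel": [-3,-39,0],"rotation": [0,0,0]}
    - {"gripper": 85,"travel": [-3,-39,0],"rotation": [0,0,0]}
    - {"gripper": 85,"travel": [0,-30,0],"rotation": [0,0,0]}
    - {"gripper": 85,"travel": [0,-15,0],"rotation": [0,0,0]}
    - {"gripper": 85,"travel": [0,0,0],"rotation": [0,0,0]}
    - {"gripper": 85,"travel": [0,0,0],"rotation": [0,0,0]}

```text
t: 7.43
tcp_pos: [0.4803, -0.0277, 0.233]
tool_rot: [1.0, 0.002, 0.0, 0.0]
force: [1.1, 0.5, 1.4]
finger_gap: 0.996
```

```bash
python3 w.py w4
```

```text
7.4833 [ 0.48058738 -0.02859362  0.23287044] [9.99998707e-01 1.44343275e-03 5.51115658e-04 4.45126071e-04] [-0.29  0.33  1.78 -0.    1.03  1.28] [-0.9  0.9 -0. ]
```

View pics/w4.png

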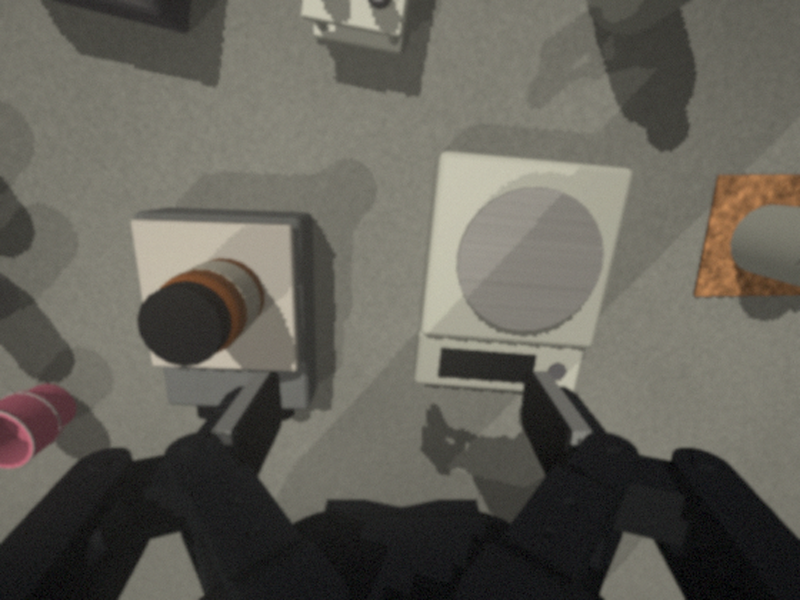

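This view shows the free pan (457..603, 186..334), the jar cap (138..231, 281..364), the plate corners (132,221), (292,224), (298,371), (152,368), and the beaker upright on the mat.

Run:
```python
from fit import *
np.set_printoptions(precision=4,suppress=True)
C["w"]=dict(np.load("w4_c.npz"))
print("pan",*fitc(.07,.055,[("w",E(D8,457,603,186,334))],[.5,-.1]))
print("jar",*fitc(.140,.026,[("w",E(D8,138,231,281,364))],[.5,.1]))
m=np.array([xy(C["w"],*D8(*p),.065) for p in((132,221),(292,224),(298,371),(152,368))]);print(m,m.mean(0))
```

```text
pan [ 0.4901 -0.1246] [-0.3058  0.3019  1.2289 -1.4707]
jar [0.4669 0.1031] [ 2.3175 -2.3189  0.6618 -0.9058]
[[0.5199 0.1721 0.065 ]
 [0.518  0.0531 0.065 ]
 [0.3977 0.0568 0.065 ]
 [0.3997 0.1776 0.065 ]] [0.4589 0.1149 0.065 ]
```

send_rows:
  motion:
    - {"gripper": 85,"travel": [-3.5,-28,5],"rotation": [0,0,0]}
    - {"gripper": 85,"travel": [-3.5,-37,10],"rotation": [0,0,0]}
    - {"gripper": 85,"travel": [-4,-37,10],"rotation": [0,0,0]}
    - {"gripper": 85,"travel": [-4,-34,10],"rotation": [0,0,0]}
    - {"gripper": 85,"travel": [0,0,15],"rotation": [0,0,0]}
    - {"gripper": 85,"travel": [0,0,20],"rotation": [0,0,0]}
    - {"gripper": 85,"travel": [0,0,25],"rotation": [0,0,0]}
    - {"gripper": 85,"travel": [0,0,25],"rotation": [0,0,0]}
    - {"gripper": 85,"travel": [0,0,20],"rotation": [0,0,0]}
    - {"gripper": 85,"travel": [0,0,10],"rotation": [0,0,0]}
    - {"gripper": 85,"travel": [0,0,5],"rotation": [0,0,0]}
    - {"gripper": 85,"travel": [0,0,0],"rotation": [0,0,0]}

```text
t: 8.48
tcp_pos: [0.4652, 0.1065, 0.0763]
tool_rot: [1.0, 0.0, -0.001, 0.0]
force: [-0.4, 0.6, 0.4]
finger_gap: 0.996
```

```bash
python3 w.py w5
```

```text
8.5333 [0.46562877 0.10670317 0.07712272] [ 9.99999967e-01  2.23356634e-04 -1.14790548e-04  5.82847277e-05] [-0.01  0.6   1.93 -0.    0.62  1.56] [-0.3  0.4 -0.3]
```

View pics/w5.png

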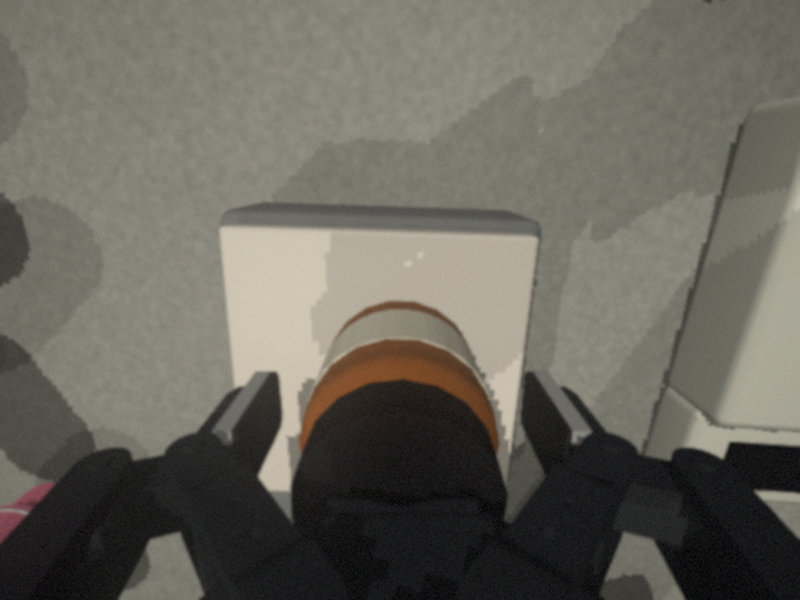

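send_rows:
  motion:
    - {"gripper": 45,"travel": [0,0,0],"rotation": [0,0,0]}
    - {"gripper": 45,"travel": [0,0,0],"rotation": [0,0,0]}
    - {"gripper": 45,"travel": [0,0,0],"rotation": [0,0,0]}
    - {"gripper": 45,"travel": [0,0,0],"rotation": [0,0,0]}
    - {"gripper": 45,"travel": [0,0,0],"rotation": [0,0,0]}
    - {"gripper": 45,"travel": [0,0,0],"rotation": [0,0,0]}
    - {"gripper": 45,"travel": [0,0,0],"rotation": [0,0,0]}
    - {"gripper": 45,"travel": [0,0,0],"rotation": [0,0,0]}
    - {"gripper": 45,"travel": [0,0,0],"rotation": [0,0,0]}
  newtons: 40

```text
t: 9.28
tcp_pos: [0.4659, 0.1074, 0.0785]
tool_rot: [1.0, 0.001, 0.001, 0.0]
force: [-1.1, -2.4, 5.6]
finger_gap: 0.671
```

Run:
```python
from fit import *
np.set_printoptions(precision=4,suppress=True)
C["w"]=dict(np.load("w5_c.npz"))
print([xy(C["w"],*D8(*p),.065) for p in((222,226),(538,236))])
print("jar",*fitc(.140,.026,[("w",E(D8,293,506,380))],[.5,.1]))
```

```text
[array([0.5208, 0.1722, 0.065 ]), array([0.5171, 0.0555, 0.065 ])]
jar [0.4715 0.1066] [-4.6865  4.6873  0.7952]
```

send_rows:
  motion:
    - {"gripper": 45,"travel": [0,0,-10],"rotation": [0,0,0]}
    - {"gripper": 45,"travel": [0,0,-20],"rotation": [0,0,0]}
    - {"gripper": 45,"travel": [0,0,-20],"rotation": [0,0,0]}
    - {"gripper": 45,"travel": [2,15,-5],"rotation": [0,0,0]}
    - {"gripper": 45,"travel": [3,30,0],"rotation": [0,0,0]}
    - {"gripper": 45,"travel": [4,36,0],"rotation": [0,0,0]}
    - {"gripper": 45,"travel": [4,38,0],"rotation": [0,0,0]}
    - {"gripper": 45,"travel": [4,38,0],"rotation": [0,0,0]}
    - {"gripper": 45,"travel": [4,36,0],"rotation": [0,0,0]}
    - {"gripper": 45,"travel": [2,24,0],"rotation": [0,0,0]}
    - {"gripper": 45,"travel": [1,12,0],"rotation": [0,0,0]}
    - {"gripper": 45,"travel": [0,0,0],"rotation": [0,0,0]}

```text
t: 10.28
tcp_pos: [0.4902, -0.1238, 0.1325]
tool_rot: [1.0, -0.001, 0.001, 0.001]
force: [-0.2, -0.3, -1.3]
finger_gap: 0.667
```

send_rows:
  motion:
    - {"gripper": 45,"travel": [0,0,10],"rotation": [0,0,0]}
    - {"gripper": 45,"travel": [0,0,15],"rotation": [0,0,0]}
    - {"gripper": 45,"travel": [0,0,10],"rotation": [0,0,0]}
    - {"gripper": 45,"travel": [0,0,6],"rotation": [0,0,0]}
    - {"gripper": 45,"travel": [0,0,4],"rotation": [0,0,0]}
    - {"gripper": 45,"travel": [0,0,2],"rotation": [0,0,0]}
    - {"gripper": 45,"travel": [0,0,0],"rotation": [0,0,0]}
    - {"gripper": 45,"travel": [0,0,0],"rotation": [0,0,0]}

```text
t: 10.95
tcp_pos: [0.4897, -0.1211, 0.0854]
tool_rot: [1.0, 0.001, 0.0, 0.0]
force: [0.1, -0.4, -2.5]
finger_gap: 0.664
```

send_rows:
  motion:
    - {"gripper": 45,"travel": [0,0,1],"rotation": [0,0,0]}
    - {"gripper": 45,"travel": [0,0,1],"rotation": [0,0,0]}
    - {"gripper": 45,"travel": [0,0,1],"rotation": [0,0,0]}
    - {"gripper": 45,"travel": [0,0,0],"rotation": [0,0,0]}

```text
t: 11.28
tcp_pos: [0.4898, -0.1215, 0.0835]
tool_rot: [1.0, 0.001, 0.001, 0.0]
force: [-1.5, 0.4, 5.6]
finger_gap: 0.671
```

Contact; release and rise, then go above the mat.

send_rows:
  motion:
    - {"gripper": 85,"travel": [0,0,0],"rotation": [0,0,0]}
    - {"gripper": 85,"travel": [0,0,0],"rotation": [0,0,0]}
    - {"gripper": 85,"travel": [0,0,0],"rotation": [0,0,0]}
    - {"gripper": 85,"travel": [0,0,0],"rotation": [0,0,0]}
    - {"gripper": 85,"travel": [0,0,0],"rotation": [0,0,0]}
    - {"gripper": 85,"travel": [0,0,-10],"rotation": [0,0,0]}
    - {"gripper": 85,"travel": [0,0,-25],"rotation": [0,0,0]}
    - {"gripper": 85,"travel": [0,0,-35],"rotation": [0,0,0]}
    - {"gripper": 85,"travel": [0,0,-35],"rotation": [0,0,0]}
    - {"gripper": 85,"travel": [0,0,-35],"rotation": [0,0,0]}
    - {"gripper": 85,"travel": [0,5,-15],"rotation": [0,0,0]}
    - {"gripper": 85,"travel": [0,20,0],"rotation": [0,0,0]}

```text
t: 12.28
tcp_pos: [0.4914, -0.1454, 0.2425]
tool_rot: [1.0, 0.002, 0.004, 0.002]
force: [1.1, -0.6, -0.7]
finger_gap: 0.992
```

send_rows:
  motion:
    - {"gripper": 85,"travel": [2,35,0],"rotation": [0,0,0]}
    - {"gripper": 85,"travel": [2,39,0],"rotation": [0,0,0]}
    - {"gripper": 85,"travel": [2,39,0],"rotation": [0,0,0]}
    - {"gripper": 85,"travel": [2,39,0],"rotation": [0,0,0]}
    - {"gripper": 85,"travel": [2,35,0],"rotation": [0,0,0]}
    - {"gripper": 85,"travel": [1,15,0],"rotation": [0,0,0]}
    - {"gripper": 85,"travel": [0,7,0],"rotation": [0,0,0]}
    - {"gripper": 85,"travel": [0,0,0],"rotation": [0,0,0]}
    - {"gripper": 85,"travel": [0,0,0],"rotation": [0,0,0]}

```text
t: 13.03
tcp_pos: [0.5006, -0.3537, 0.2372]
tool_rot: [1.0, 0.001, -0.0, -0.001]
force: [-0.6, -0.1, 0.9]
finger_gap: 0.991
```

```bash
python3 w.py w6
```

```text
13.0833 [ 0.50065176 -0.35311159  0.23725548] [ 9.99998134e-01  1.61162933e-03 -5.07496925e-04 -9.36181125e-04] [-0.8   0.51  1.46  0.    1.18  0.77] [ 0.4 -0.2  0.8]
```

View pics/w6.png

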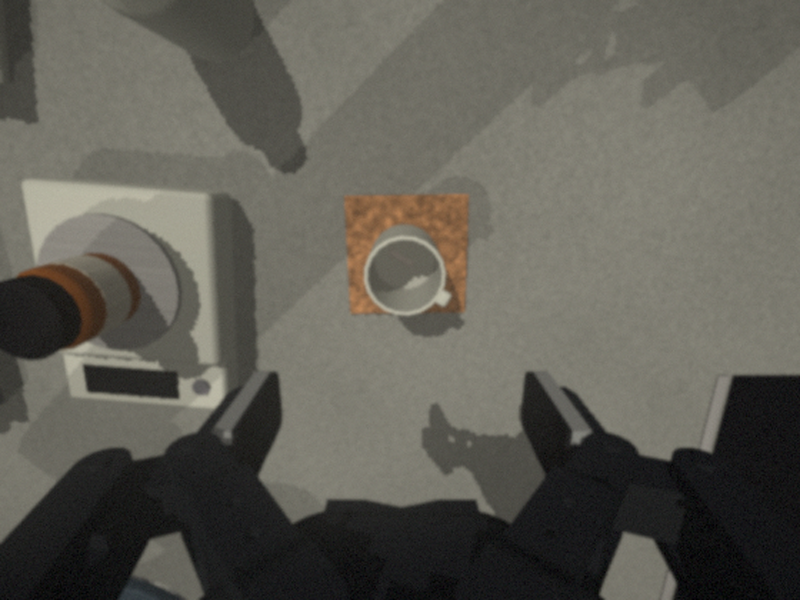

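The jar stands on the pan and the beaker on the mat (rim centre 405,275; mat corners (345,195), (468,194), (467,313), (350,315)). Descend onto the beaker.

send_rows:
  motion:
    - {"gripper": 85,"travel": [0,1,15],"rotation": [0,0,0]}
    - {"gripper": 85,"travel": [0,1,30],"rotation": [0,0,0]}
    - {"gripper": 85,"travel": [0,0,35],"rotation": [0,0,0]}
    - {"gripper": 85,"travel": [0,0,35],"rotation": [0,0,0]}
    - {"gripper": 85,"travel": [0,0,35],"rotation": [0,0,0]}
    - {"gripper": 85,"travel": [0,0,30],"rotation": [0,0,0]}
    - {"gripper": 85,"travel": [0,0,20],"rotation": [0,0,0]}
    - {"gripper": 85,"travel": [0,0,10],"rotation": [0,0,0]}
    - {"gripper": 85,"travel": [0,0,4],"rotation": [0,0,0]}
    - {"gripper": 85,"travel": [0,0,0],"rotation": [0,0,0]}

```text
t: 13.92
tcp_pos: [0.5012, -0.3561, 0.0232]
tool_rot: [1.0, 0.002, -0.0, -0.0]
force: [0.1, -0.5, -0.6]
finger_gap: 0.997
```

send_rows:
  motion:
    - {"gripper": 50,"travel": [0,0,0],"rotation": [0,0,0]}
    - {"gripper": 50,"travel": [0,0,0],"rotation": [0,0,0]}
    - {"gripper": 50,"travel": [0,0,0],"rotation": [0,0,0]}
    - {"gripper": 50,"travel": [0,0,0],"rotation": [0,0,0]}
    - {"gripper": 50,"travel": [0,0,0],"rotation": [0,0,0]}
    - {"gripper": 50,"travel": [0,0,0],"rotation": [0,0,0]}
    - {"gripper": 50,"travel": [0,0,0],"rotation": [0,0,0]}
    - {"gripper": 50,"travel": [0,0,0],"rotation": [0,0,0]}
  newtons: 30

```text
t: 14.58
tcp_pos: [0.5021, -0.358, 0.0254]
tool_rot: [1.0, 0.001, 0.001, 0.001]
force: [1.8, 0.6, 6.0]
finger_gap: 0.713
```

Run:
```python
from fit import *
np.set_printoptions(precision=4,suppress=True)
C["w"]=dict(np.load("w6_c.npz"))
m=np.array([xy(C["w"],*D8(*p),.004) for p in((345,195),(468,194),(467,313),(350,315))]);print(m,m.mean(0))
print("beaker",*fitc(.076,.031,[("w",E(D8,364,446,235,314))],[.5,-.35]))
```

```text
[[ 0.5557 -0.3039  0.004 ]
 [ 0.5569 -0.412   0.004 ]
 [ 0.4465 -0.4165  0.004 ]
 [ 0.4441 -0.3045  0.004 ]] [ 0.5008 -0.3592  0.004 ]
beaker [ 0.5006 -0.3564] [-0.1701  0.1699 -0.4136  0.4749]
```

send_rows:
  motion:
    - {"gripper": 50,"travel": [0,0,-10],"rotation": [0,0,0]}
    - {"gripper": 50,"travel": [0,0,-25],"rotation": [0,0,0]}
    - {"gripper": 50,"travel": [0,0,-35],"rotation": [0,0,0]}
    - {"gripper": 50,"travel": [0,0,-35],"rotation": [0,0,0]}
    - {"gripper": 50,"travel": [0,0,-35],"rotation": [0,0,0]}
    - {"gripper": 50,"travel": [0,0,-30],"rotation": [0,0,0]}
    - {"gripper": 50,"travel": [0,-5,-15],"rotation": [0,0,0]}
    - {"gripper": 50,"travel": [-2,-20,0],"rotation": [0,0,0]}
    - {"gripper": 50,"travel": [-3,-30,0],"rotation": [0,0,0]}
    - {"gripper": 50,"travel": [-3,-35,0],"rotation": [0,0,0]}
    - {"gripper": 50,"travel": [-3,-35,0],"rotation": [0,0,0]}
    - {"gripper": 50,"travel": [-3,-35,0],"rotation": [0,0,0]}

```text
t: 15.58
tcp_pos: [0.4858, -0.1959, 0.2089]
tool_rot: [1.0, 0.0, 0.0, 0.0]
force: [0.6, 0.3, -1.5]
finger_gap: 0.709
```

send_rows:
  motion:
    - {"gripper": 50,"travel": [-3,-35,0],"rotation": [0,0,0]}
    - {"gripper": 50,"travel": [-3,-35,0],"rotation": [0,0,0]}
    - {"gripper": 50,"travel": [-3,-35,0],"rotation": [0,0,0]}
    - {"gripper": 50,"travel": [-3,-35,0],"rotation": [0,0,0]}
    - {"gripper": 50,"travel": [-3,-35,0],"rotation": [0,0,0]}
    - {"gripper": 50,"travel": [-3,-35,0],"rotation": [0,0,0]}
    - {"gripper": 50,"travel": [-3,-35,0],"rotation": [0,0,0]}
    - {"gripper": 50,"travel": [-3,-25,0],"rotation": [0,0,0]}
    - {"gripper": 50,"travel": [-2,-12,0],"rotation": [0,0,0]}
    - {"gripper": 50,"travel": [0,0,0],"rotation": [0,0,0]}
    - {"gripper": 50,"travel": [0,0,0],"rotation": [0,0,0]}

```text
t: 16.5
tcp_pos: [0.4598, 0.085, 0.2088]
tool_rot: [1.0, 0.002, 0.0, 0.0]
force: [0.1, -0.3, -0.5]
finger_gap: 0.711
```

send_rows:
  motion:
    - {"gripper": 50,"travel": [0,-18,0],"rotation": [0,0,0]}
    - {"gripper": 50,"travel": [0,-15,5],"rotation": [0,0,0]}
    - {"gripper": 50,"travel": [0,0,15],"rotation": [0,0,0]}
    - {"gripper": 50,"travel": [0,0,25],"rotation": [0,0,0]}
    - {"gripper": 50,"travel": [0,0,25],"rotation": [0,0,0]}
    - {"gripper": 50,"travel": [0,0,20],"rotation": [0,0,0]}
    - {"gripper": 50,"travel": [0,0,14],"rotation": [0,0,0]}
    - {"gripper": 50,"travel": [0,0,8],"rotation": [0,0,0]}
    - {"gripper": 50,"travel": [0,0,5],"rotation": [0,0,0]}
    - {"gripper": 50,"travel": [0,0,3],"rotation": [0,0,0]}
    - {"gripper": 50,"travel": [0,0,0],"rotation": [0,0,0]}
    - {"gripper": 50,"travel": [0,0,0],"rotation": [0,0,0]}

```text
t: 17.5
tcp_pos: [0.4606, 0.1174, 0.0889]
tool_rot: [1.0, 0.001, 0.001, 0.0]
force: [0.2, -0.0, -1.3]
finger_gap: 0.715
```

send_rows:
  motion:
    - {"gripper": 50,"travel": [0,0,1],"rotation": [0,0,0]}
    - {"gripper": 50,"travel": [0,0,1],"rotation": [0,0,0]}
    - {"gripper": 50,"travel": [0,0,1],"rotation": [0,0,0]}
    - {"gripper": 50,"travel": [0,0,0],"rotation": [0,0,0]}
    - {"gripper": 50,"travel": [0,0,0],"rotation": [0,0,0]}

```text
t: 17.92
tcp_pos: [0.4605, 0.1178, 0.0863]
tool_rot: [1.0, 0.001, 0.001, 0.0]
force: [-1.3, 0.0, 4.9]
finger_gap: 0.712
```

send_rows:
  motion:
    - {"gripper": 85,"travel": [0,0,0],"rotation": [0,0,0]}
    - {"gripper": 85,"travel": [0,0,0],"rotation": [0,0,0]}
    - {"gripper": 85,"travel": [0,0,0],"rotation": [0,0,0]}
    - {"gripper": 85,"travel": [0,0,0],"rotation": [0,0,0]}
    - {"gripper": 85,"travel": [0,0,0],"rotation": [0,0,0]}
    - {"gripper": 85,"travel": [0,0,-10],"rotation": [0,0,0]}
    - {"gripper": 85,"travel": [0,0,-25],"rotation": [0,0,0]}
    - {"gripper": 85,"travel": [0,0,-35],"rotation": [0,0,0]}
    - {"gripper": 85,"travel": [0,0,-35],"rotation": [0,0,0]}
    - {"gripper": 85,"travel": [0,0,-35],"rotation": [0,0,0]}
    - {"gripper": 85,"travel": [0,-5,-15],"rotation": [0,0,0]}
    - {"gripper": 85,"travel": [0,-20,0],"rotation": [0,0,0]}

```text
t: 18.92
tcp_pos: [0.4629, 0.1416, 0.2445]
tool_rot: [1.0, -0.0, 0.005, 0.0]
force: [0.4, 0.4, 0.1]
finger_gap: 0.994
```

send_rows:
  motion:
    - {"gripper": 85,"travel": [0,-35,0],"rotation": [0,0,0]}
    - {"gripper": 85,"travel": [0,-35,0],"rotation": [0,0,0]}
    - {"gripper": 85,"travel": [0,-20,0],"rotation": [0,0,0]}
    - {"gripper": 85,"travel": [0,-5,0],"rotation": [0,0,0]}
    - {"gripper": 85,"travel": [0,0,0],"rotation": [0,0,0]}
    - {"gripper": 85,"travel": [0,0,0],"rotation": [0,0,0]}

```text
t: 19.42
tcp_pos: [0.4594, 0.2372, 0.24]
tool_rot: [1.0, 0.001, -0.0, 0.0]
force: [-0.0, -0.3, -0.4]
finger_gap: 0.996
```

```bash
python3 w.py w7
```

```text
19.4667 [0.45947598 0.23673223 0.23999877] [ 9.99999451e-01  8.30733178e-04 -4.76643593e-04  4.24584358e-04] [ 0.26  0.37  1.69 -0.    1.08  1.83] [-0.2 -0.2  1. ]
```

View pics/w7.png

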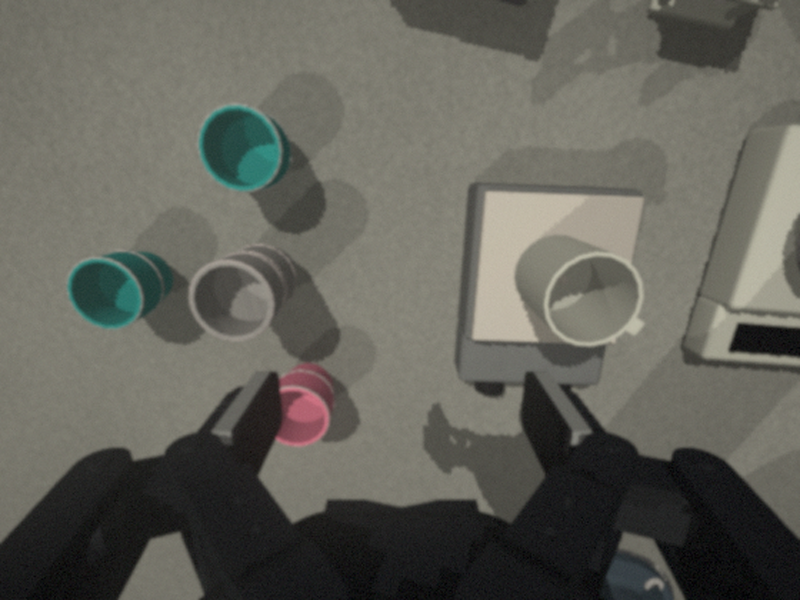

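The steel cup rim is at (190..275, 259..339), with turquoise and pink as separate neighbours. The beaker rim is (544..644, 252..346) and the plate corners are (483,191), (643,196), (471,341).

Run:
```python
from fit import *
np.set_printoptions(precision=4,suppress=True)
C["w"]=dict(np.load("w7_c.npz"))
print("cup",*fitc(.098,.030,[("w",E(D8,190,275,259,339))],[.45,.36]))
print("beaker",*fitc(.137,.031,[("w",E(D8,544,644,252,346))],[.46,.12]))
print([xy(C["w"],*D8(*p),.065) for p in((483,191),(643,196),(471,341))])
```

```text
cup [0.4457 0.3578] [ 0.3907 -0.3911  0.018  -0.0459]
beaker [0.458  0.1172] [-0.0946  0.0959 -0.4807  0.5609]
[array([0.5208, 0.1763, 0.065 ]), array([0.5178, 0.0564, 0.065 ]), array([0.4008, 0.1789, 0.065 ])]
```

send_rows:
  motion:
    - {"gripper": 85,"travel": [-3.5,-24,5],"rotation": [0,0,0]}
    - {"gripper": 85,"travel": [-3.5,-34,10],"rotation": [0,0,0]}
    - {"gripper": 85,"travel": [-3.5,-36,10],"rotation": [0,0,0]}
    - {"gripper": 85,"travel": [-3,-28,10],"rotation": [0,0,0]}
    - {"gripper": 85,"travel": [0,0,20],"rotation": [0,0,0]}
    - {"gripper": 85,"travel": [0,0,25],"rotation": [0,0,0]}
    - {"gripper": 85,"travel": [0,0,30],"rotation": [0,0,0]}
    - {"gripper": 85,"travel": [0,0,28],"rotation": [0,0,0]}
    - {"gripper": 85,"travel": [0,0,20],"rotation": [0,0,0]}
    - {"gripper": 85,"travel": [0,0,10],"rotation": [0,0,0]}
    - {"gripper": 85,"travel": [0,0,4],"rotation": [0,0,0]}
    - {"gripper": 85,"travel": [0,0,0],"rotation": [0,0,0]}

```text
t: 20.47
tcp_pos: [0.4463, 0.3587, 0.0678]
tool_rot: [1.0, 0.0, -0.001, 0.0]
force: [-0.4, -0.4, 0.7]
finger_gap: 0.996
```

```bash
python3 w.py w8
```

```text
20.5167 [0.44680723 0.3592473  0.06880917] [ 9.99999801e-01  5.09159950e-04  3.45305485e-04 -1.41533782e-04] [ 0.48  0.69  1.69 -0.    0.76  2.05] [-0.2  0.2  0.5]
```

View pics/w8.png

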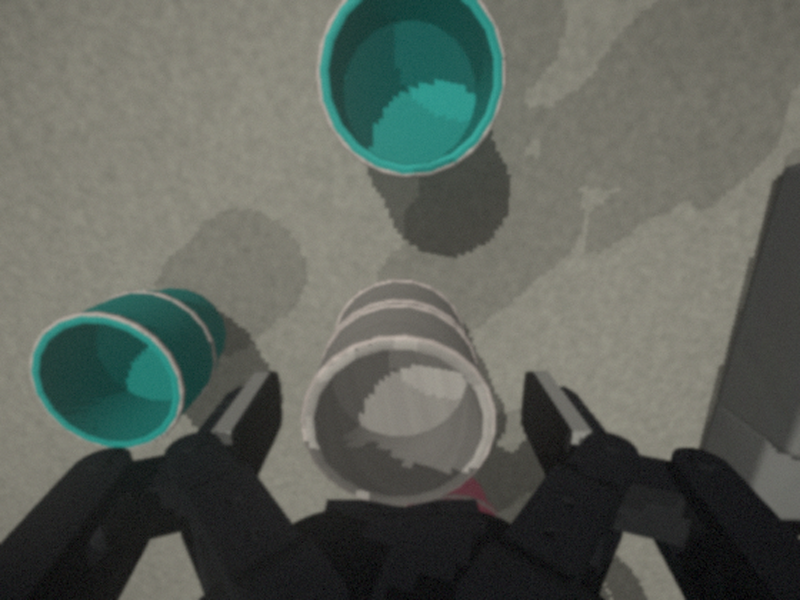

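The steel rim (302..496) is centred between the fingers (280, 524), clear of both turquoise cups. Grip the upper cup only.

send_rows:
  motion:
    - {"gripper": 48,"travel": [0,-1,0],"rotation": [0,0,0]}
    - {"gripper": 48,"travel": [0,0,0],"rotation": [0,0,0]}
    - {"gripper": 48,"travel": [0,0,0],"rotation": [0,0,0]}
    - {"gripper": 48,"travel": [0,0,0],"rotation": [0,0,0]}
    - {"gripper": 48,"travel": [0,0,0],"rotation": [0,0,0]}
    - {"gripper": 48,"travel": [0,0,0],"rotation": [0,0,0]}
    - {"gripper": 48,"travel": [0,0,0],"rotation": [0,0,0]}
    - {"gripper": 48,"travel": [0,0,0],"rotation": [0,0,0]}
    - {"gripper": 48,"travel": [0,0,0],"rotation": [0,0,0]}
  newtons: 30

```text
t: 21.27
tcp_pos: [0.447, 0.3611, 0.0701]
tool_rot: [1.0, 0.001, 0.001, -0.001]
force: [-0.3, -1.4, 6.2]
finger_gap: 0.689
```

send_rows:
  motion:
    - {"gripper": 48,"travel": [0,0,-4],"rotation": [0,0,0]}
    - {"gripper": 48,"travel": [0,0,-6],"rotation": [0,0,0]}
    - {"gripper": 48,"travel": [0,0,-10],"rotation": [0,0,0]}
    - {"gripper": 48,"travel": [0,0,-12],"rotation": [0,0,0]}
    - {"gripper": 48,"travel": [0,0,-12],"rotation": [0,0,0]}
    - {"gripper": 48,"travel": [0,0,-16],"rotation": [0,0,0]}
    - {"gripper": 48,"travel": [0,0,-25],"rotation": [0,0,0]}
    - {"gripper": 48,"travel": [0,0,-30],"rotation": [0,0,0]}
    - {"gripper": 48,"travel": [0,0,-30],"rotation": [0,0,0]}
    - {"gripper": 48,"travel": [0,0,-20],"rotation": [0,0,0]}
    - {"gripper": 48,"travel": [0,0,-10],"rotation": [0,0,0]}
    - {"gripper": 48,"travel": [0,0,0],"rotation": [0,0,0]}

```text
t: 22.27
tcp_pos: [0.4472, 0.3614, 0.2464]
tool_rot: [1.0, 0.001, 0.003, -0.001]
force: [0.1, -0.2, -0.8]
finger_gap: 0.684
```

Run:
```python
from h import *
s=manip.snapshot("side"); cv2.imwrite("pics/s2.png",cv2.resize(s[:,:,::-1],(800,600),interpolation=cv2.INTER_CUBIC)); print(manip.sense()["tcp_pos"])
```

```text
[0.44616137 0.36082971 0.24438219]
```

View pics/s2.png

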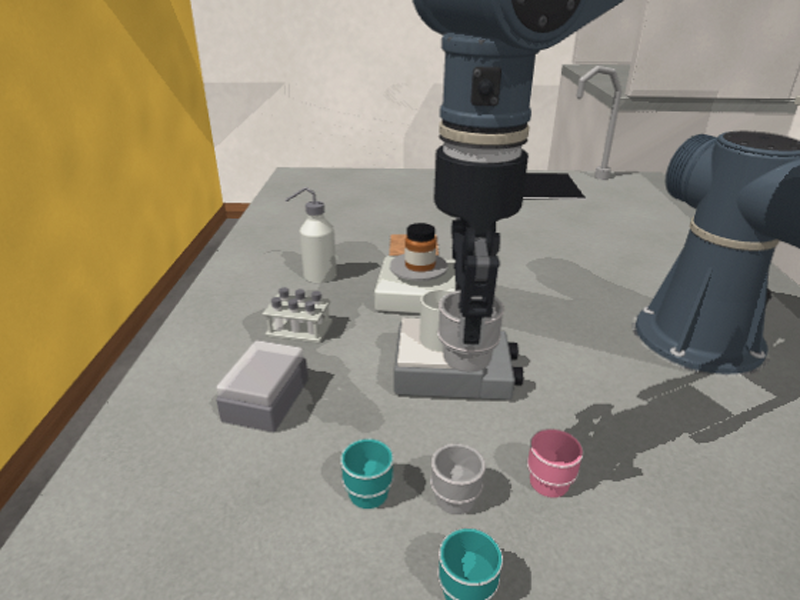

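The top cup is held at (470,330) and the lower cup stays standing at (458,478). Carry the top cup high to the mat.

send_rows:
  motion:
    - {"gripper": 48,"travel": [1,15,0],"rotation": [0,0,0]}
    - {"gripper": 48,"travel": [2,28,0],"rotation": [0,0,0]}
    - {"gripper": 48,"travel": [3,37,0],"rotation": [0,0,0]}
    - {"gripper": 48,"travel": [3,37,0],"rotation": [0,0,0]}
    - {"gripper": 48,"travel": [3,37,0],"rotation": [0,0,0]}
    - {"gripper": 48,"travel": [3,37,0],"rotation": [0,0,0]}
    - {"gripper": 48,"travel": [3,37,0],"rotation": [0,0,0]}
    - {"gripper": 48,"travel": [3,37,0],"rotation": [0,0,0]}
    - {"gripper": 48,"travel": [3,37,0],"rotation": [0,0,0]}
    - {"gripper": 48,"travel": [3,37,0],"rotation": [0,0,0]}
    - {"gripper": 48,"travel": [3,37,0],"rotation": [0,0,0]}
    - {"gripper": 48,"travel": [3,37,0],"rotation": [0,0,0]}

```text
t: 23.32
tcp_pos: [0.4777, -0.0542, 0.2414]
tool_rot: [1.0, 0.001, -0.002, -0.001]
force: [0.4, 0.0, -0.5]
finger_gap: 0.691
```

send_rows:
  motion:
    - {"gripper": 48,"travel": [3,37,0],"rotation": [0,0,0]}
    - {"gripper": 48,"travel": [3,37,0],"rotation": [0,0,0]}
    - {"gripper": 48,"travel": [3,37,0],"rotation": [0,0,0]}
    - {"gripper": 48,"travel": [3,37,0],"rotation": [0,0,0]}
    - {"gripper": 48,"travel": [3,37,0],"rotation": [0,0,0]}
    - {"gripper": 48,"travel": [3,37,0],"rotation": [0,0,0]}
    - {"gripper": 48,"travel": [2,30,0],"rotation": [0,0,0]}
    - {"gripper": 48,"travel": [1,18,0],"rotation": [0,0,0]}
    - {"gripper": 48,"travel": [0,8,0],"rotation": [0,0,0]}
    - {"gripper": 48,"travel": [0,0,0],"rotation": [0,0,0]}
    - {"gripper": 48,"travel": [0,0,0],"rotation": [0,0,0]}

```text
t: 24.23
tcp_pos: [0.5001, -0.3291, 0.2417]
tool_rot: [1.0, 0.001, -0.001, -0.002]
force: [-0.4, 0.8, -1.4]
finger_gap: 0.694
```

send_rows:
  motion:
    - {"gripper": 48,"travel": [1,15,0],"rotation": [0,0,0]}
    - {"gripper": 48,"travel": [0,13.5,10],"rotation": [0,0,0]}
    - {"gripper": 48,"travel": [0,0,25],"rotation": [0,0,0]}
    - {"gripper": 48,"travel": [0,0,32],"rotation": [0,0,0]}
    - {"gripper": 48,"travel": [0,0,35],"rotation": [0,0,0]}
    - {"gripper": 48,"travel": [0,0,32],"rotation": [0,0,0]}
    - {"gripper": 48,"travel": [0,0,25],"rotation": [0,0,0]}
    - {"gripper": 48,"travel": [0,0,18],"rotation": [0,0,0]}
    - {"gripper": 48,"travel": [0,0,12],"rotation": [0,0,0]}
    - {"gripper": 48,"travel": [0,0,7],"rotation": [0,0,0]}
    - {"gripper": 48,"travel": [0,0,4],"rotation": [0,0,0]}
    - {"gripper": 48,"travel": [0,0,0],"rotation": [0,0,0]}

```text
t: 25.23
tcp_pos: [0.5027, -0.3589, 0.0431]
tool_rot: [1.0, 0.001, 0.0, 0.0]
force: [-0.7, 0.1, -0.8]
finger_gap: 0.692
```

send_rows:
  motion:
    - {"gripper": 48,"travel": [0,0,1],"rotation": [0,0,0]}
    - {"gripper": 48,"travel": [0,0,1],"rotation": [0,0,0]}
    - {"gripper": 48,"travel": [0,0,1],"rotation": [0,0,0]}
    - {"gripper": 48,"travel": [0,0,1],"rotation": [0,0,0]}
    - {"gripper": 48,"travel": [0,0,0],"rotation": [0,0,0]}
    - {"gripper": 48,"travel": [0,0,0],"rotation": [0,0,0]}

```text
t: 25.73
tcp_pos: [0.5026, -0.3588, 0.0396]
tool_rot: [1.0, 0.001, 0.0, 0.0]
force: [-0.1, -0.2, -0.0]
finger_gap: 0.691
```

send_rows:
  motion:
    - {"gripper": 48,"travel": [0,0,1],"rotation": [0,0,0]}
    - {"gripper": 48,"travel": [0,0,1],"rotation": [0,0,0]}
    - {"gripper": 48,"travel": [0,0,0],"rotation": [0,0,0]}
    - {"gripper": 48,"travel": [0,0,0],"rotation": [0,0,0]}

```text
t: 26.07
tcp_pos: [0.5027, -0.359, 0.0382]
tool_rot: [1.0, 0.001, 0.0, 0.0]
force: [-0.7, 0.1, 5.8]
finger_gap: 0.692
```

Contact. Release and rise.

send_rows:
  motion:
    - {"gripper": 85,"travel": [0,0,0],"rotation": [0,0,0]}
    - {"gripper": 85,"travel": [0,0,0],"rotation": [0,0,0]}
    - {"gripper": 85,"travel": [0,0,0],"rotation": [0,0,0]}
    - {"gripper": 85,"travel": [0,0,0],"rotation": [0,0,0]}
    - {"gripper": 85,"travel": [0,0,0],"rotation": [0,0,0]}
    - {"gripper": 85,"travel": [0,0,0],"rotation": [0,0,0]}
    - {"gripper": 85,"travel": [0,0,-10],"rotation": [0,0,0]}
    - {"gripper": 85,"travel": [0,0,-25],"rotation": [0,0,0]}
    - {"gripper": 85,"travel": [0,0,-35],"rotation": [0,0,0]}
    - {"gripper": 85,"travel": [0,0,-35],"rotation": [0,0,0]}
    - {"gripper": 85,"travel": [0,0,-35],"rotation": [0,0,0]}
    - {"gripper": 85,"travel": [0,0,-35],"rotation": [0,0,0]}

```text
t: 27.07
tcp_pos: [0.5023, -0.3585, 0.2147]
tool_rot: [1.0, 0.001, 0.0, 0.0]
force: [1.0, -0.8, 0.4]
finger_gap: 0.994
```

send_rows:
  motion:
    - {"gripper": 85,"travel": [0,-15,-15],"rotation": [0,0,0]}
    - {"gripper": 85,"travel": [0,-35,0],"rotation": [0,0,0]}
    - {"gripper": 85,"travel": [0,-35,0],"rotation": [0,0,0]}
    - {"gripper": 85,"travel": [0,-15,0],"rotation": [0,0,0]}
    - {"gripper": 85,"travel": [0,0,0],"rotation": [0,0,0]}
    - {"gripper": 85,"travel": [0,0,0],"rotation": [0,0,0]}

```text
t: 27.57
tcp_pos: [0.5025, -0.2583, 0.228]
tool_rot: [1.0, 0.002, 0.0, 0.001]
force: [0.3, -0.0, -0.5]
finger_gap: 0.997
```

```bash
python3 w.py w9
```

```text
27.6167 [ 0.50275737 -0.25942716  0.22786473] [9.99998596e-01 1.36196861e-03 5.13607525e-04 8.30440119e-04] [-0.67  0.45  1.59 -0.    1.1   0.89] [ 0.6 -0.6 -0.3]
```

View pics/w9.png

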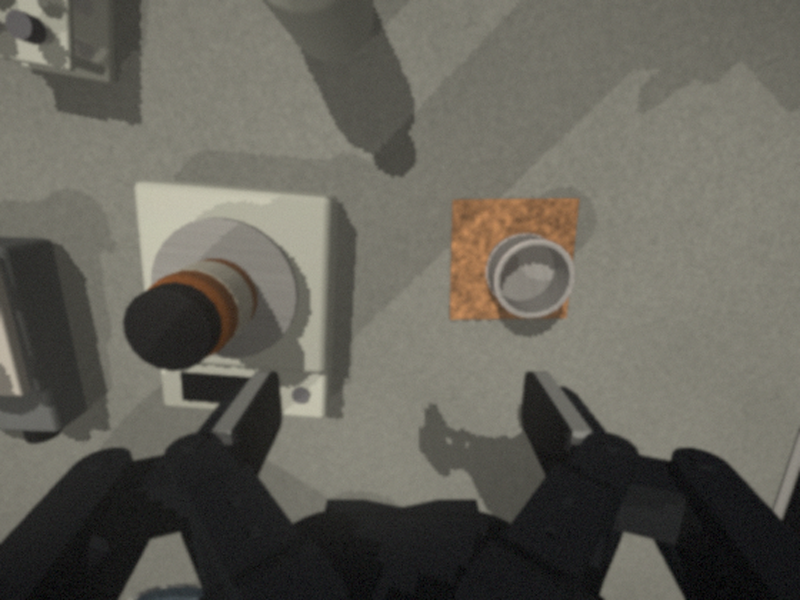

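Cup rim is (493..575, 237..319) on mat corners (453,199), (578,198), (568,320), (449,320). Jar cap is (123..222, 281..370) over the pan (151..298, top 217). Numeric check, then hand in.

Run:
```python
from fit import *
np.set_printoptions(precision=4,suppress=True)
C["w"]=dict(np.load("w9_c.npz"))
print("cup",*fitc(.066,.030,[("w",E(D8,493,575,237,319))],[.5,-.35]))
m=np.array([xy(C["w"],*D8(*p),.004) for p in((453,199),(578,198),(568,320),(449,320))]);print("mat",m.mean(0))
print("jar",*fitc(.145,.026,[("w",E(D8,123,222,281,370))],[.46,.12]))
print("pan",*fitc(.07,.055,[("w",E(D8,151,298,217,None))],[.46,.12]))
```

```text
cup [ 0.5006 -0.3593] [ 0.9069 -0.9091  1.623  -1.8674]
mat [ 0.5008 -0.3585  0.004 ]
jar [ 0.491  -0.1259] [ 3.1259 -3.1289  1.5523 -1.9859]
pan [ 0.4913 -0.126 ] [ 0.0999 -0.1003 -0.0096]
```

All within about 1 mm, arm clear, objects at rest.

```bash
python3 -c "
from station import manip
print(manip.sign_off())"
```

```text
the job is handed in; nothing more can be done
None
```

The job is done and handed in at about 28 s of the 131 s allowed; the robot reported no verdict. I parked the beaker on the mat, moved the jar from the stirrer to the balance pan, then moved the beaker to the stirrer plate. Last, I lifted only the top steel cup off the stack and stood it on the mat.

**Placement:** The wrist-camera checks put the jar, the beaker and the top cup each within about 1.5 mm of the middle of their targets. All three looked upright. The beaker was last measured just after I placed it, not at the very end.

**Bystanders:** The side view taken while the cup was lifted shows the lower cup standing alone. It also shows the tip box, bottle and rack apparently unmoved. I did not measure any of these, and I did not take that view again at the end.

**Disagreements:**
- The fixed cameras and the wrist camera differed by 4–7 mm in y for most objects, and by up to 24 mm for the balance pan. I took the side-view pan reading as an edge misread. The positions where the fingers centred on the objects lay between the two.
- In the final image the jar and cup outline fits were off by 2–3 pixels.

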